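# Seat the change gear on the splined gearbox shaft and hold it against its spring

### The arm

A 7-joint arm with a two-finger parallel gripper is mounted at the origin on the work surface. World frame = base frame: x ahead of the robot, y to its left, z up, the work surface at z = 0. Lengths are in m, angles in rad, forces in N, time in s.
With the tool pointing down it reaches from about 0.4 to 0.85 m from the base axis. Payload 4.5 kg.
Tool frame: the origin (TCP) lies at the very end of the fingers, on their centre line; the grasp point (between the pads) lies 19 mm behind it (tcp_to_grasp is the z of the grasp point in the tool frame, in m); z points along the fingers, y is the line along which they close (so a half turn about z gives the same grasp; the last joint's range is limited). The gripper opens to 88 mm and grips with 3 to 60 N. Pads are 18 mm wide; open, the fingers measure 123 mm over their backs; the gripper's body (75 mm by 187 mm) begins 45 mm behind the grasp point.
Start: joints at [-1.108, 0.689, -0.195, 1.565, 0.157, 0.902, -0.215], TCP at [0.26, 0.568, 0.212] pointing down, gripper open.
Joint ranges: [-3.01, 3.01], [-0.46, 2.08], [-1.47, 1.51], [0.13, 2.56], [-1, 4.14], [0.04, 2.09], [-2.66, 2.66]. Speed limits (rad/s): [2.57, 2.57, 3.14, 3.14, 3.14, 3.14, 3.14].

### API

Orientations are given as a unit quaternion [x, y, z, w].
In Python, from plant import * gives the robot as it stands. The module is installed in compiled form; this text tells all that it offers.
- The arm moves only by the shell command python3 -m jog 'ROWS' [OPENING] [FORCE]. ROWS is JSON, a list that holds one entry, the list of rows, each a list of 6 numbers: the shift along the tool's x, y, z in m, then the turn, a rotation vector about the tool's x, y, z in rad. In form: [[[dx, dy, dz, ax, ay, az], ...]]. A call has 1 to 12 rows; each row shifts and turns the commanded pose from where the row before left it, along the tool's axes as they then stand; what a row does not reach is not made up. A row lasts 1/8 s, in which the tool goes at most 62.5 mm and 10.7 degrees, less where a joint would pass 70% of its speed; a pose out of reach is approached as far as the arm can. A call with a gripper value outside its range is refused whole. OPENING is the finger opening in m, from 0 to 0.0881, set as the call begins (- or left out, the last holds). The fingers move at their own pace and stop on an object; FORCE is the grip in N (left out, the last holds). Time passes only in rows, so rows that do not move let the fingers close. It gives the time, the measured TCP pose, the force, the opening and the grip force at its end, in the units of the state.
- get_state(): the state, without advancing time (a new reading comes with each control period).
- snapshot(name): name is "side" or "top"; returns a dict with "frame" (384x512x3 uint8, red, green, blue), "mtx" (3x3 intrinsics, pixels), "D" ([k1, k2, p1, p2, k3] as OpenCV has them; the pictures are not rectified), "xyz" and "orientation" of the camera in the world. Camera axes: x right, y down, z forward; pixel columns grow to the right and rows downward; lengths in m; the calibration is good to about 2 mm. A picture is of the moment at which its call begins. There is no depth.
- finish_job(): hands the job in; it is judged then, once.
The state is a dict: "clock": time; "q": joint angles; "qd": joint speeds; "joint_torque": joint torques, N m; "tool_pos": TCP position; "eef_rot": TCP orientation; "contact_force": force on the tool from outside, world axes, zero at the start; "moment": the same for the moment, N m; "opening": opening from 0.0 (shut) to 1.0 (fully open); "finger_force": force on a finger pad.
Only numpy, scipy, OpenCV 4.12 (cv2) and the standard library are available. Lean on these libraries where they do the work, as an engineer would, in place of code of your own. Each camera call takes 0.05 s, during which the arm holds its last target. There are 200 camera calls.

### The job

Pick up the change gear with the four-groove bore, slide it hub up onto the gearbox's upright splined shaft, turning it until the splines mesh, and push it fully home against the spring collar so that it sits down on the boss. Finish while still holding it pressed down there (the snap ring will be fitted by someone else), because it springs up if let go. Leave the other gear, the tin, the wrench and the snap ring where they are.

Things in the scene. Friction and masses are not known exactly. Their poses are not given: they have to be found in the camera images.
- gear_mid (a point): Centre of the bare steel change gear to fit (0.4 kg), half-way up its 46 mm height, lying hub up: toothed disc 92 mm across, 12 mm thick, then a smooth round hub 44 mm across, 34 mm tall. Through bore 20.4 mm across, with four grooves 9 mm wide reaching 14.2 mm from the axis along its +-x and +-y axes; any quarter turn fits. z up. The two gears and the gearbox may trade places.
- gearbox: Grey cast gearbox, fixed to the bench, origin under its centre, z up. Foot 150 (x) by 120 mm, case 120 by 96 mm and 60 mm high, on it a round boss 64 mm across, its flat top 70 mm high. A splined steel shaft, which does not turn, rises from the boss. Its four keys, 5 mm wide, reach 12.5 mm from the axis along the gearbox's +-x and +-y axes. Place and yaw vary.
- shaft_base (a point): On the shaft's axis at the level of the boss's top, z up: the gear's underside is here when fully home. The keys go from here up to 54 mm above, their top 4 mm narrowing as a lead-in. A dark groove round the shaft at 48 to 50 mm shows clear of the hub only when the gear is home.
- shaft_tip (a point): Centre of the shaft's tip, 62 mm above shaft_base. The shaft's round core, 17 mm across, ends 56 mm above shaft_base (2 mm above the keys), then a cone narrows to 9 mm across at the tip.
- collar (a joint): Spring collar, a dark ring 48 mm across round the shaft's foot, 9 mm proud of the boss at 0; its value (m) grows as it is pushed down: 0.009 when level with the boss, where the gear stops. It starts to move at 6 N and takes 12.3 N at 9 mm; the gear's weight alone does not move it.
- plain_gear: The other gear, to be left alone: larger and lower, 108 mm across, 14 mm thick, short hub 48 mm across to 26 mm high, smooth round bore 26 mm across. Origin at the centre of its underside.
- grease_tin: Bystander: round tin 64 mm across, 75 mm tall, origin under its centre.
- wrench: Bystander: steel wrench 170 mm long lying flat on the bench along its x.
- snap_ring: Bystander: open snap ring 30 mm across, 4 mm thick, flat on the bench.
Mind the look-alikes: they are no part of the job. What is shaped like the part that bears gear_mid but yellow is not meant.

How it is judged:
On the way, in this order (a step that is already met when the one before it is completed fails the run):
1. the change gear is picked up in the fingers (height (world z) of gear_mid above 0.06 m and contact force between the fingers and gear above 1 N), for 0.2 s.
2. the gear's bore is meshed over the shaft's keys (horizontal distance between gear_mid and shaft_base below 0.004 m and z of gear_mid in the frame of shaft_base below 0.067 m), for 0.1 s.
At the end, for the whole second after the job is handed in: The change gear is meshed on the shaft, level and hub up, its underside within 2 mm of the boss, the spring collar pushed down more than 7 mm, the gear at rest and the fingers still holding or pressing it (more than 3 N) (z of gear_mid in the frame of shaft_base below 0.025 m and horizontal distance between gear_mid and shaft_base below 0.004 m and angle between gear_mid's own z axis and vertical below 0.08 rad and value of joint collar above 0.007 m and contact force between the fingers and gear above 3 N and linear speed of gear below 0.02 m/s); the arm keeps its last pose, push and grip.
It fails at once if another thing on the bench was disturbed (moved more than 30 mm) (distance of any of plain_gear, grease_tin, wrench, snap_ring from where it was at the start of the episode above 0.03 m).
It also fails if it takes over 48 s, if anything falls off the work surface, if the arm or the gripper's body presses on something with over 40 N, if the wrist force passes 120 N, or if a joint passes its speed limit or range.

## Working session

There is one attempt and no reset: what is moved stays moved. The work goes in short steps, Python scripts to look and compute and a shell command to move; the robot and the scene stay as the last step left them, time stands still between calls to the robot, and variables do not carry over. Pictures are saved under pics/ and viewed, at most 10 in all, crops included, and the job is handed in when it is done.

```bash
mkdir -p pics; python3 - <<'E'
from plant import *
import cv2,numpy as np
for n in("top","side"):
    s=snapshot(n); cv2.imwrite(f"pics/{n}0.png",s["frame"][:,:,::-1]); print(n,s["mtx"],s["D"],s["xyz"],s["orientation"])
print(get_state())
E
```

```text
top [[434.13510693   0.         258.55091121]
 [  0.         434.13510693 184.45026978]
 [  0.           0.           1.        ]] [-0.10254583  0.          0.          0.          0.        ] [ 0.45489702 -0.00886557  1.05706894] [ 0.71062167 -0.7013554   0.04157526 -0.03726846]
side [[426.97412932   0.         246.56667971]
 [  0.         426.97412932 191.29424736]
 [  0.           0.           1.        ]] [-0.03793859  0.          0.          0.          0.        ] [ 0.40072779 -0.54398175  0.77620042] [ 0.92980162 -0.11526558  0.0524356  -0.34559124]
{'clock': 0.1, 'q': array([-1.1081716 ,  0.68991073, -0.19449162,  1.56623213,  0.15730215,
        0.90251311, -0.21510805]), 'qd': array([ 0.00074578, -0.0027149 , -0.00038616, -0.00171667,  0.00032805,
       -0.00194712,  0.00159054]), 'joint_torque': array([-3.08840936e-03, -5.28499031e+01, -1.27173409e+00, -1.53838599e+01,
       -5.26537537e-02,  1.97850546e-03,  6.51224696e-05]), 'tool_pos': array([0.25967945, 0.56782334, 0.21138503]), 'eef_rot': array([ 2.12750415e-01,  9.77106217e-01, -8.30117199e-04, -1.07896704e-04]), 'contact_force': array([-0.03768016, -0.25168761, -0.9082204 ]), 'moment': array([ 0.02912001, -0.02480682,  0.01490624]), 'finger_force': 0.0, 'opening': 1.0002833899512602}
```

View pics/top0.png

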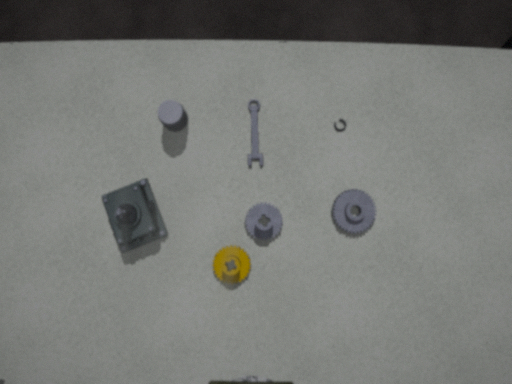

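View pics/side0.png

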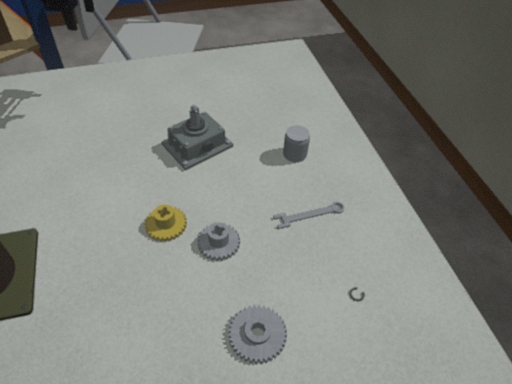

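Top view, candidates: bare steel four-groove gear at (264,222), which I choose. Look-alikes are the yellow gear (231,266) and the larger plain gear with a round bore (353,211). Other things: gearbox (133,215), tin (172,115), wrench (255,133), snap ring (340,125).

```bash
cat > h.py <<'E'
from plant import *
import cv2,numpy as np
from scipy.spatial.transform import Rotation as R
def ray(s,uv):
    p=cv2.undistortPoints(np.array([[uv]],float),s["mtx"],s["D"])[0,0]
    return s["xyz"],R.from_quat(s["orientation"]).apply([p[0],p[1],1])
def onz(s,uv,z):
    o,d=ray(s,uv); return o+d*(z-o[2])/d[2]
def proj(s,P):
    r=R.from_quat(s["orientation"]).inv(); 
    v=r.apply(np.atleast_2d(P)-s["xyz"]); return cv2.projectPoints(v,np.zeros(3),np.zeros(3),s["mtx"],np.array(s["D"]))[0][:,0]
def tri(s1,u1,s2,u2):
    o,d=ray(s1,u1);p,e=ray(s2,u2)
    t=np.linalg.lstsq(np.c_[d,-e],p-o,rcond=None)[0]; a=o+d*t[0];b=p+e*t[1]; return (a+b)/2,np.linalg.norm(a-b)
def crop(s,u,v,w,h,k): return cv2.resize(s["frame"][v:v+h,u:u+w,::-1],None,fx=k,fy=k,interpolation=cv2.INTER_CUBIC)
E
python3 - <<'E'
from h import *
t=snapshot("top");s=snapshot("side")
a=[crop(t,235,190,60,60,6),crop(t,95,175,80,80,4.5),crop(s,185,210,70,60,6)[:, :360],crop(s,155,95,80,75,4.8)[:,:360]]
a=[cv2.resize(x,(360,300)) if 0 else x for x in a]
def c(x): y=np.zeros((360,360,3),np.uint8); x=x[:360,:360]; y[:x.shape[0],:x.shape[1]]=x; return y
g=np.hstack([c(a[0]),c(a[1])]);cv2.imwrite("pics/c1.png",g)
g=np.hstack([c(a[2]),c(a[3])]);cv2.imwrite("pics/c2.png",g)
E
```

```text
(no output)
```

View pics/c1.png

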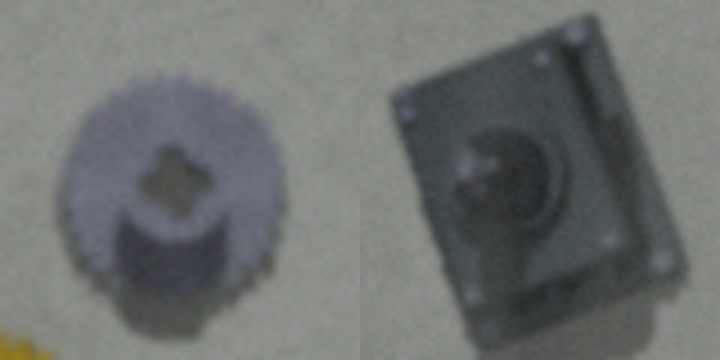

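View pics/c2.png

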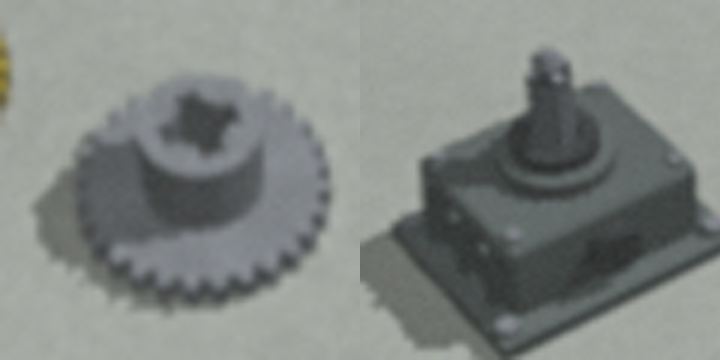

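Crops confirm the choice: a bare-steel gear with a four-lobed bore, top bore at about (264.3,220.2) and side at about (218,230). The shaft tip is near top (119,211.7) and side (194.6,105.8).

```bash
python3 - <<'E'
from h import *
t=snapshot("top");s=snapshot("side")
f=lambda c,k,u,v:(c[0]/k+u-.5+.5/k,c[1]/k+v-.5+.5/k)
T=f((176,181),6,235,190);S=f((201,122),6,185,210)
print("gear",onz(t,T,.046),onz(s,S,.046),tri(t,T,s,S))
for c in[(190,97),(235,103),(215,150),(168,130)]:
    d=(onz(s,f(c,6,185,210),.046)-onz(s,S,.046))[:2];print("lobe",d,np.degrees(np.arctan2(d[1],d[0]))%90)
T=f((108,165),4.5,95,175);S=f((190,52),4.8,155,95)
print("tip",onz(t,T,.132),onz(s,S,.132),tri(t,T,s,S))
for a,b,z in[((217,32),(303,260),.01),((183,57),(252,240),.06),((183,57),(42,107),.06),((115,295),(252,240),.06)]:
    d=onz(t,f(b,4.5,95,175),z)-onz(t,f(a,4.5,95,175),z);print("box",np.degrees(np.arctan2(d[1],d[0]))%90,np.linalg.norm(d))
# case bolts centre; yellow gear
print("ctr",np.mean([onz(t,f(c,4.5,95,175),.06) for c in[(183,57),(252,240),(42,107),(115,295)]],0))
print("yel",onz(t,(231,264),.046))
hsv=cv2.cvtColor(t["frame"],cv2.COLOR_RGB2HSV);g=cv2.cvtColor(t["frame"],cv2.COLOR_RGB2GRAY)
E
```

```text
gear [ 0.48582075 -0.02783156  0.046     ] [ 0.4870362  -0.02428194  0.046     ] (array([ 0.48605783, -0.02778512,  0.05097488]), np.float64(0.0007836798345063556))
lobe [-0.00150499  0.01149426] 7.459552002869373
lobe [0.01331145 0.00518541] 21.283151387613675
lobe [ 0.00222238 -0.01280451] 9.846313636134568
lobe [-0.01187531 -0.000619  ] 2.9838339139829486
tip [0.49649785 0.28610596 0.132     ] [0.49755613 0.2890978  0.132     ] (array([0.49671972, 0.28506512, 0.13514492]), np.float64(0.0007305284972943496))
box 22.83240798441102 0.13261581183200566
box 22.97682268350971 0.10151317913938375
box 20.29311683109637 0.07794784542540673
box 22.764857995757325 0.07593960551166154
ctr [0.49531493 0.28817174 0.06      ]
yel [0.38291409 0.04681886 0.046     ]
```

```bash
python3 -m jog '[[[-0.0378,-0.0373,0,0,0,0],[-0.0378,-0.0373,0,0,0,0],[-0.0378,-0.0373,0,0,0,0],[-0.0378,-0.0373,0,0,0,0],[-0.0378,-0.0373,0,0,0,0],[-0.0378,-0.0373,0,0,0,0],[-0.0378,-0.0373,0,0,0,0],[-0.0378,-0.0373,0,0,0,0],[-0.0378,-0.0373,0,0,0,0],[-0.0378,-0.0373,0,0,0,0],[-0.0378,-0.0373,0,0,0,0],[-0.0378,-0.0373,0,0,0,0]]]' 0.075 25
python3 -m jog '[[[0,0,0.03,0,0,0],[0,0,0.03,0,0,0],[0,0,0.02,0,0,0],[0,0,0,0,0,0],[0,0,0,0,0,0]]]'
cat >> h.py <<'E'
def off(xyz,ang=0):
    st=get_state();r=R.from_quat(st["eef_rot"]);print("tcp",st["tool_pos"].round(4),"F",st["contact_force"].round(1),"yaw y",np.degrees(np.arctan2(*r.as_matrix()[[1,0],1])).round(1),"tilt",r.as_matrix()[:,2].round(3))
    print("shift in tool",r.inv().apply(np.array(xyz)-st["tool_pos"]).round(4))
E
python3 - <<'E'
from h import *
off([.486,-.027,.016])
s=snapshot("side");cv2.imwrite("pics/s3.png",crop(s,150,120,180,150,4.0))
E
```

```text
clock: 1.8
tool_pos: [0.487, -0.0289, 0.2123]
eef_rot: [0.213, 0.977, 0.0, 0.0]
contact_force: [0.8, 0.0, 0.2]
opening: 0.851
finger_force: 0.0
clock: 2.42
tool_pos: [0.4869, -0.0271, 0.1328]
eef_rot: [0.213, 0.977, 0.0, 0.001]
contact_force: [1.3, 0.1, -0.1]
opening: 0.852
finger_force: 0.0
tcp [ 0.4869 -0.0271  0.1328] F [ 1.3  0.1 -0.1] yaw y 65.4 tilt [ 0.001  0.    -1.   ]
shift in tool [ 0.0009 -0.0003  0.1168]
```

View pics/s3.png

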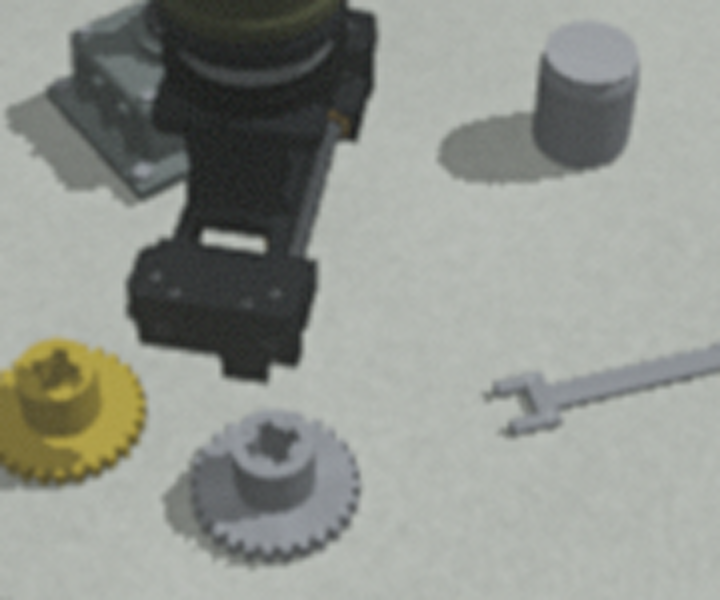

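The side crop shows the open fingers above the bare gear (hub top about crop (275,440)), with the yellow gear to the left and clear. I'm going down.

```bash
python3 -m jog '[[[0,0,0.025,0,0,0],[0,0,0.025,0,0,0],[0,0,0.025,0,0,0],[0,0,0.02,0,0,0],[0,0,0.013,0,0,0],[0,0,0.007,0,0,0],[0,0,0,0,0,0]]]'
python3 -m jog '[[[0,0,0,0,0,0],[0,0,0,0,0,0],[0,0,0,0,0,0],[0,0,0,0,0,0],[0,0,0,0,0,0],[0,0,0,0,0,0]]]' 0.03 35
python3 -m jog '[[[0,0,-0.02,0,0,0],[0,0,-0.03,0,0,0],[0,0,-0.04,0,0,0],[0,0,-0.05,0,0,0],[0,0,-0.04,0,0,0],[0,0,0,0,0,0],[0,0,0,0,0,0]]]'
python3 - <<'E'
from h import *
off([.496,.2875,.22])
t=snapshot("top");s=snapshot("side");P=get_state()["tool_pos"]
print(proj(t,P),proj(s,P))
u=proj(s,P)[0].astype(int);cv2.imwrite("pics/s4.png",np.hstack([crop(s,u[0]-45,u[1]-50,90,90,4.4),crop(t,215,150,90,90,4.4)]))
E
```

```text
clock: 3.35
tool_pos: [0.4865, -0.0272, 0.0172]
eef_rot: [0.213, 0.977, 0.0, 0.0]
contact_force: [-0.3, 0.2, 0.2]
opening: 0.852
finger_force: 0.0
clock: 4.1
tool_pos: [0.4866, -0.027, 0.0173]
eef_rot: [0.213, 0.977, 0.0, 0.0]
contact_force: [0.6, 1.2, 3.7]
opening: 0.467
finger_force: 35.0
clock: 4.97
tool_pos: [0.4849, -0.0276, 0.1958]
eef_rot: [0.213, 0.977, -0.001, -0.001]
contact_force: [-0.1, -0.4, -4.8]
opening: 0.469
finger_force: 35.0
tcp [ 0.4849 -0.0276  0.1958] F [-0.1 -0.4 -4.8] yaw y 65.4 tilt [-0.003 -0.    -1.   ]
shift in tool [ 0.121   0.2912 -0.0244]
[[265.13839398 218.00606834]] [[214.53421342 183.58494373]]
```

View pics/s4.png

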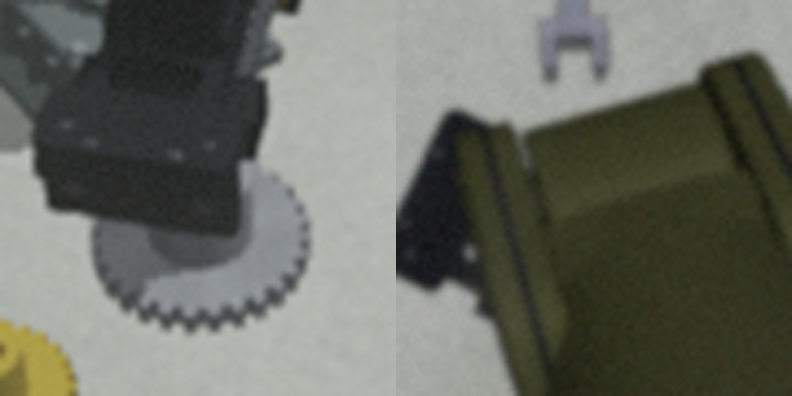

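The gear is held hub up in the fingers. In the side crop its disc spans u of about 93–310, with its lower edge at v of about 332. I'll compare that with the projected pose while moving over the shaft.

```bash
python3 -m jog '[[[0.011,0.0265,-0.004,0,0,0],[0.011,0.0265,-0.004,0,0,0],[0.011,0.0265,-0.004,0,0,0],[0.011,0.0265,-0.004,0,0,0],[0.011,0.0265,-0.004,0,0,0],[0.011,0.0265,-0.004,0,0,0],[0.011,0.0265,0,0,0,-0.07],[0.0129,0.0257,0,0,0,-0.07],[0.0147,0.0247,0,0,0,-0.07],[0.0164,0.0236,0,0,0,0],[0.004,0.006,0,0,0,0],[0,0,0,0,0,0]]]'
python3 - <<'E'
from h import *
s=snapshot("side")
a=np.linspace(0,2*np.pi,361)
def ext(c,z):
    p=np.vstack([proj(s,np.c_[c[0]+.046*np.cos(a),c[1]+.046*np.sin(a),0*a+zz]) for zz in(z,z+.012)]);return p[:,0].min(),p[:,0].max(),p[:,1].max()
print("lift expected",ext((.4849,-.0276),.1785),"seen 190.1 239.5 208.5 (shift -.4)")
off([.4960,.2875,.16]);P=get_state()["tool_pos"];print(proj(s,P),ext(P,P[2]-.0173))
u=proj(s,P)[0].astype(int);cv2.imwrite("pics/s5.png",crop(s,u[0]-50,u[1]-35,100,100,6));print(u-[50,35])
E
```

```text
clock: 6.58
tool_pos: [0.4695, 0.2624, 0.2201]
eef_rot: [0.109, 0.994, -0.001, -0.001]
contact_force: [0.4, -0.2, -3.5]
opening: 0.47
finger_force: 35.0
lift expected (np.float64(189.5601765423486), np.float64(239.82132520914575), np.float64(209.11053108510262)) seen 190.1 239.5 208.5 (shift -.4)
tcp [0.47   0.2616 0.2203] F [-0.4 -0.9 -2.7] yaw y 77.4 tilt [-0.001 -0.002 -1.   ]
shift in tool [-0.0198  0.031   0.0603]
[[181.0531471   82.61214487]] (np.float64(160.36903448009377), np.float64(202.38397782929897), np.float64(101.78276310657226))
[131  47]
```

View pics/s5.png

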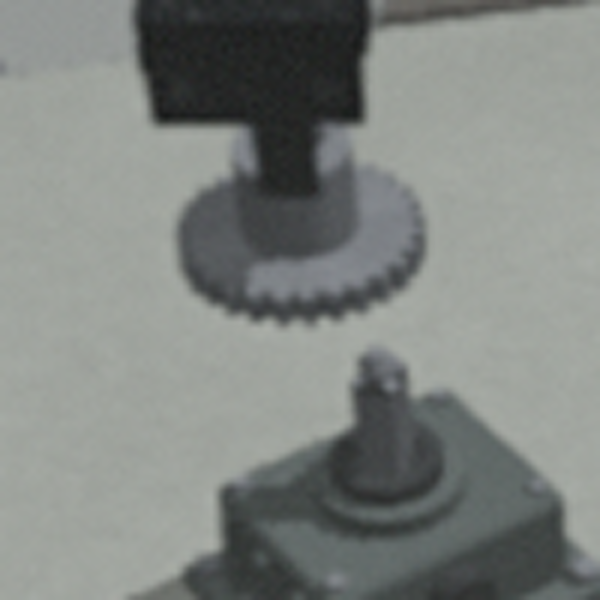

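The gear is level and where expected (disc extents within 0.5 px), about 30 mm short of the shaft, whose tip is at crop (380,352). I'm moving over it.

```bash
python3 -m jog '[[[-0.008,0.012,0.005,0,0,0],[-0.008,0.012,0.015,0,0,0],[-0.004,0.007,0.02,0,0,0],[0,0,0.015,0,0,0],[0,0,0,0,0,0],[0,0,0,0,0,0]]]'
python3 - <<'E'
from h import *
s=snapshot("side");t=snapshot("top")
off([.4960,.2875,.0873])
print(proj(s,[[.496,.2875,.132],[.496,.2875,.076]]))
cv2.imwrite("pics/s6.png",np.hstack([crop(s,145,70,100,100,4),crop(t,70,160,100,100,4)]))
E
```

```text
clock: 7.38
tool_pos: [0.496, 0.2891, 0.1662]
eef_rot: [0.109, 0.994, -0.0, 0.0]
contact_force: [0.3, 1.1, -3.3]
opening: 0.473
finger_force: 35.0
tcp [0.4963 0.2893 0.1668] F [ 0.5 -0.  -3.5] yaw y 77.5 tilt [ 0.001  0.001 -1.   ]
shift in tool [-0.     -0.0019  0.0795]
[[193.66344632 105.93113494]
 [195.32602042 123.86137652]]
```

View pics/s6.png

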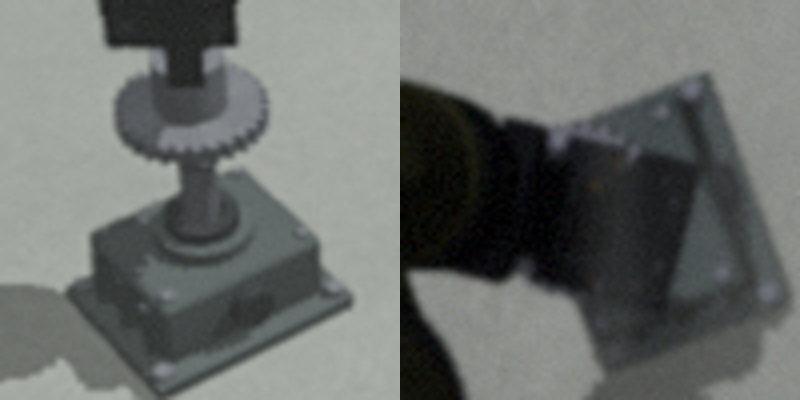

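The side crop shows the disc (centre u of about 192) over the shaft, with the collar centre at 201.5; vertical lines lean by about 7, so it's close to aligned. I'll make a small correction and go down by feel.

```bash
python3 -m jog '[[[-0.001,-0.0015,0.006,0,0,0],[0,0,0.006,0,0,0],[0,0,0.006,0,0,0],[0,0,0.004,0,0,0],[0,0,0,0,0,0]]]'
python3 -m jog '[[[0,0,0.003,0,0,0],[0,0,0.002,0,0,0],[0,0,0,0,0,0]]]'
python3 - <<'E'
from h import *
off([.4965,.288,.0873])
E
```

```text
clock: 8.1
tool_pos: [0.4964, 0.2874, 0.1437]
eef_rot: [0.109, 0.994, -0.0, -0.0]
contact_force: [-0.5, -0.1, -3.8]
opening: 0.468
finger_force: 35.0
clock: 8.48
tool_pos: [0.4966, 0.2875, 0.139]
eef_rot: [0.109, 0.994, -0.0, -0.0]
contact_force: [-0.5, 1.0, -2.4]
opening: 0.464
finger_force: 35.0
tcp [0.4966 0.2875 0.139 ] F [-0.5  1.  -2.4] yaw y 77.5 tilt [-0. -0. -1.]
shift in tool [0.0002 0.0005 0.0517]
```

```bash
python3 -m jog '[[[0,0,0.003,0,0,0],[0,0,0.002,0,0,0],[0,0,0,0,0,0]]]'
python3 -m jog '[[[0,0,0.004,0,0,0],[0,0,0.004,0,0,0],[0,0,0,0,0,0]]]'
```

```text
clock: 8.85
tool_pos: [0.4966, 0.2874, 0.1339]
eef_rot: [0.109, 0.994, -0.0, -0.0]
contact_force: [-0.7, -0.7, -2.3]
opening: 0.462
finger_force: 35.0
clock: 9.22
tool_pos: [0.4964, 0.2873, 0.1257]
eef_rot: [0.109, 0.994, -0.0, -0.0]
contact_force: [0.9, -0.6, -2.4]
opening: 0.467
finger_force: 35.0
```

```bash
python3 -m jog '[[[0,0,0.006,0,0,0],[0,0,0.006,0,0,0],[0,0,0.006,0,0,0],[0,0,0,0,0,0]]]'
python3 - <<'E'
from h import *
off([.4965,.288,.0873])
s=snapshot("side");P=get_state()["tool_pos"];a=np.linspace(0,6.283,361)
p=np.vstack([proj(s,np.c_[P[0]+.046*np.cos(a),P[1]+.046*np.sin(a),0*a+P[2]-.0173+z]) for z in(0,.012)])
print((np.array([p[:,0].min()-145,p[:,0].max()-145,p[:,1].max()-60])+.5)*6)
cv2.imwrite("pics/s7.png",crop(s,145,60,100,100,6))
E
```

```text
clock: 9.72
tool_pos: [0.4963, 0.2874, 0.1075]
eef_rot: [0.109, 0.994, -0.0, -0.0]
contact_force: [-0.3, -0.7, -2.5]
opening: 0.466
finger_force: 35.0
tcp [0.4963 0.2874 0.1075] F [-0.3 -0.7 -2.5] yaw y 77.5 tilt [-0.001 -0.001 -1.   ]
shift in tool [-0.      0.0007  0.0202]
[188.87746651 414.9152369  432.68414078]
```

View pics/s7.png

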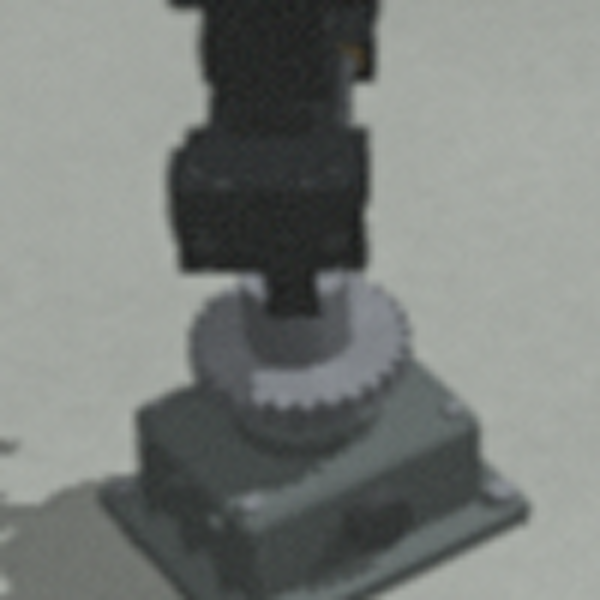

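```bash
python3 - <<'E'
from h import *
s=snapshot("side");a=np.linspace(0,6.283,361);C=(.4963,.2874)
for r,z in((.032,.07),(.046,.0902),(.046,.1022),(.022,.1362)):
    p=proj(s,np.c_[C[0]+r*np.cos(a),C[1]+r*np.sin(a),0*a+z]);print(r,z,((p.min(0)-[145,60]+.5)*6).round(),((p.max(0)-[145,60]+.5)*6).round())
g=cv2.cvtColor(s["frame"],cv2.COLOR_RGB2GRAY)
for u in(190,195,198):print(u,g[115:142,u])
E
```

```text
0.032 0.07 [230. 348.] [383. 448.]
0.046 0.0902 [192. 290.] [414. 433.]
0.046 0.1022 [188. 267.] [413. 411.]
0.022 0.1362 [240. 237.] [350. 305.]
190 [ 69  65  67  67  67  75  97 129 132 132 132 115  85  65  64  65  71  71
  63  53  61  66  71  71  70  71  83]
195 [ 70  69  70  68  67  76 104 128 131 131 132 127 106  80  68  64  64  71
  69  63  57  65  72  73  85 101 107]
198 [ 79  80  79  78  84 109 135 138 134 136 132 110  78  68  64  65  67  69
  62  58  59  76  91  92 102 106 104]
```

The visible lower light edge (row 408) matches the predicted disc top face (411), and the boss matches too. So the gear hasn't slipped and is meshed; its underside is about 20 mm above the boss. Pushing down now.

```bash
python3 -m jog '[[[0,0,0.005,0,0,0],[0,0,0.004,0,0,0],[0,0,0.003,0,0,0],[0,0,0,0,0,0]]]' - 55
python3 -m jog '[[[0,0,0.003,0,0,0],[0,0,0.003,0,0,0],[0,0,0,0,0,0]]]'
python3 -m jog '[[[0,0,0.002,0,0,0],[0,0,0.001,0,0,0],[0,0,0,0,0,0],[0,0,0,0,0,0]]]'
```

```text
clock: 10.32
tool_pos: [0.4967, 0.2874, 0.0964]
eef_rot: [0.109, 0.994, -0.0, 0.0]
contact_force: [-1.3, -1.2, 3.2]
opening: 0.458
finger_force: 55.0
clock: 10.7
tool_pos: [0.4968, 0.2874, 0.0905]
eef_rot: [0.109, 0.994, -0.0, 0.0]
contact_force: [-1.1, -1.6, 6.0]
opening: 0.455
finger_force: 55.0
clock: 11.2
tool_pos: [0.4968, 0.2874, 0.0878]
eef_rot: [0.109, 0.994, -0.0, 0.0]
contact_force: [-2.3, -2.2, 9.2]
opening: 0.458
finger_force: 55.0
```

```bash
python3 -m jog '[[[0,0,0.001,0,0,0],[0,0,0.0005,0,0,0],[0,0,0,0,0,0],[0,0,0,0,0,0]]]'
```

```text
clock: 11.7
tool_pos: [0.4967, 0.2874, 0.0872]
eef_rot: [0.109, 0.994, 0.0, 0.0]
contact_force: [-4.0, -2.5, 14.6]
opening: 0.455
finger_force: 55.0
```

```bash
python3 -m jog '[[[0,0,0.001,0,0,0],[0,0,0,0,0,0],[0,0,0,0,0,0],[0,0,0,0,0,0]]]'
python3 - <<'E'
from h import *
off([.4963,.2874,.0873])
s=snapshot("side");cv2.imwrite("pics/s8.png",crop(s,145,60,100,100,6))
E
```

```text
clock: 12.2
tool_pos: [0.4968, 0.2874, 0.0871]
eef_rot: [0.109, 0.994, 0.0, 0.001]
contact_force: [-5.9, -4.8, 22.6]
opening: 0.456
finger_force: 55.0
tcp [0.4968 0.2874 0.0871] F [-5.9 -4.8 22.6] yaw y 77.5 tilt [ 0.001 -0.    -1.   ]
shift in tool [ 0.0004 -0.0001 -0.0002]
```

View pics/s8.png

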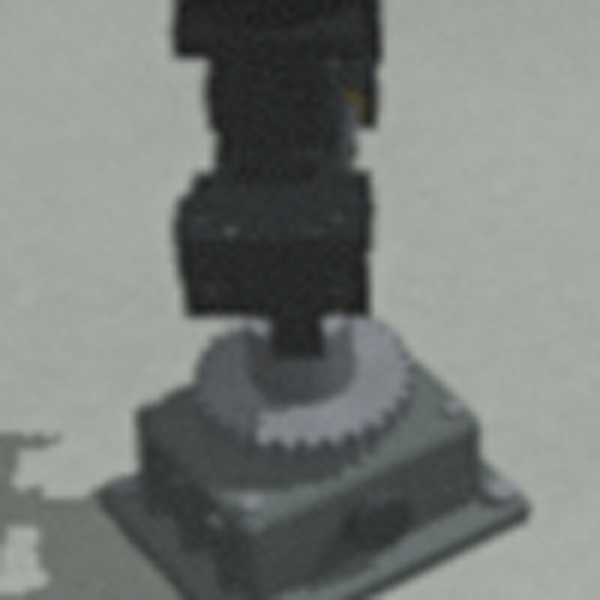

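The picture shows the disc seated on the boss: its top-face lower edge has gone from row 408 to about 447, and the boss is hidden. The push has reached 22.6 N with the height no longer changing, so the gear is home and I'm handing in.

```bash
python3 -c "
from plant import *
print(finish_job())"
```

```text
the job is handed in; nothing more can be done
None
```

The four-groove gear is meshed on the splined shaft, pressed home on the boss and still held there with about 22 N of push. I have handed the job in; it returned no verdict.

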